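Find the high side of a mill roller in V-blocks

TASK

Check the mill's wooden roller for runout: draw the indicator head down its column by its knob until the sprung plunger bears on the roller and the dial pointer stands at the bold mark. Then turn the spindle gently by its crank, without forcing it in its V-blocks, until the roller's highest side is under the plunger, where the pointer reads furthest, and leave it standing there with everything released and the other things on the shelf left alone.

Things in the scene. Friction and masses are not known exactly. Their poses are not given: they have to be found in the camera images.
- stand: Fixed runout stand; origin on the mat straight below the roller's middle. x runs along the spindle's axis, away from the crank (crank end at -x, nearer the robot); z up. Base plate 130 x 160 x 12 mm (y -105 to 55). Two strapped V-blocks, 12 mm thick, 46 mm wide, 92 mm high, at x = -38 and 38, hold the spindle's axis 78 mm up. Steel column, 20 mm thick, 200 mm high, at x 0, y -90
- head (a joint): How far the indicator head is down its column, m: 0 fully up, at most 0.045; starts near the top, stays where left (friction 6 N, plus 60 N per m/s). With the plunger out, its tip is 122 mm minus this above the mat. Head: grey block 30 x 30 x 40 mm over the roller, with an arm to the column; its dial, 80 mm across, leans on its +x side, facing away from the crank and 45 degrees up
- head_knob (a point): Middle of the black knob on top of the head: upright cylinder, 26 mm diameter, 30 mm high (15 mm each way from this point), on a 12 mm stem, straight above the plunger. Grip it from above, fingers closing along the stand's x, and move it down or up; it does not turn. 235 mm above the mat when the head is fully up. Nearest part: the dial's upper edge, 33 mm lower and 18 mm out in x
- pointer (a joint): Dial pointer, rad, clockwise for one facing the dial: 0 = plunger fully out (nothing touched), 0.3 rad more for each mm the plunger is pushed in, 4.8 = at its inner end stop (16 mm; do not drive it there). The bold mark on the dial is at 2.1 (7 mm in); thin ticks every 0.4. The plunger's spring gives 1 N at first, 3.5 N at the end
- plunger_tip (a point): Lowest point of the plunger, a 10 mm steel ball end pointing straight down at the roller's middle, always straight above the spindle's axis; it moves down with the head and up as it is pushed in. Do not force the spindle: the load on its V-blocks, 12 to 15 N from weight and plunger alone, must stay below 40 N
- spindle: Loose mill spindle (400 g, oiled 16 mm shaft) in the V-blocks, 1.5 mm of play under the straps. Origin on its axis, mid-roller; x along the axis away from the crank, z towards the crank handle, which starts straight up. The wooden roller (44 mm diameter, 60 mm long) sits tight but 3 mm off-centre; its high side is unknown, at first 1.2 rad or more from the top. Friction holds it where left
- crank_handle (a point): Middle of the crank's handle: a round wooden grip, 14 mm diameter, parallel to the spindle's axis, 35 mm off it, spinning freely on its pin. Along the spindle's x the crank arm (8 mm thick) is at -75 mm, the grip reaches from -81 to -117, an 18 mm end disc to -122; this point is at -99. The crank turns both ways without end. Nothing is under it down to the mat
- canister: White ceramic canister with a screw-top lid, 106 mm across, 160 mm high, standing; origin at the middle of its underside. To be left alone
- ladle: Steel ladle lying on the mat, 290 mm long, bowl 80 mm across; origin at the end of its handle. To be left alone
- funnel: Green plastic funnel standing mouth down, 96 mm across, 88 mm high; origin at the middle of its underside. To be left alone
- cup: Glass cup, 72 mm across, 85 mm high; origin at the middle of its underside. To be left alone
- pestle: Wooden pestle standing on its head, 56 mm across, 132 mm high; origin at the middle of its underside. To be left alone
- bowl: Aluminium bowl, 170 mm across, 60 mm high; origin at the middle of its underside. To be left alone
Things that resemble listed ones, but are neither listed nor needed, are in the scene too. What is shaped like the spindle but blue or red is not meant.

How it is judged:
On the way, in this order (a step that is already met when the one before it is completed fails the run):
1. the plunger bears on the roller and the pointer stands at the bold mark (2.1, give or take one thin tick, 0.4 rad), the high side not yet up (value of joint pointer between 1.7 and 2.5 rad and z of plunger_tip in the frame of stand below 0.1018 m), for 0.3 s.
2. the spindle has been turned so that the roller's high side lifts the plunger's tip to within about 0.4 mm of the highest it can reach (z of plunger_tip in the frame of stand above 0.1022 m and value of joint pointer above 1.5 rad), for 0.2 s.
At the end, for the whole second after the job is handed in: Spindle seated in its V-blocks (axis less than 0.7 mm above its seat) and at rest; the plunger bearing on the roller with its tip more than 102.2 mm above the mat (the high side can lift it to about 102.6 mm, the low side 96.6 mm), pointer between 1.5 and 4.7 rad; nothing touched by the robot (all of step 2 and z of spindle in the frame of stand below 0.0787 m and value of joint pointer below 4.7 rad and linear speed of spindle below 0.01 m/s and angular speed of spindle below 0.05 rad/s).
It fails at once if the plunger is driven to its inner end stop (pointer beyond 4.7 rad) (value of joint pointer above 4.7 rad).
It fails at once if the spindle is forced in its V-blocks (more than 40 N between spindle and stand) (contact force between spindle and stand above 40 N).
It fails at once if a bystander is shifted by more than 20 mm (distance of any of canister, ladle, funnel, cup, pestle, bowl from where it was at the start of the episode above 0.02 m).
It also fails if it takes over 69 s, if anything falls off the work surface, if the arm or the gripper's body presses on something with over 40 N, if the wrist force passes 120 N, or if a joint passes its speed limit or range.

ROBOT

A 6-joint arm with a two-finger parallel gripper is mounted at the origin on the work surface. World frame = base frame: x ahead of the robot, y to its left, z up, the work surface at z = 0. Lengths are in m, angles in rad, forces in N, time in s.
With the tool pointing down it reaches from about 0.35 to 0.725 m from the base axis. Payload 4.3 kg.
Tool frame: the origin (TCP) lies midway between the tips of the shut fingers; the grasp point (between the pads) lies 19 mm behind it; z points along the fingers, y is the line along which they close (so a half turn about z gives the same grasp; the last joint's range is limited). The gripper opens to 85 mm and grips with 20 to 120 N. Pads are 22 mm wide; open, the fingers measure 114 mm over their backs; the gripper's body (76 mm by 85 mm) begins 54 mm behind the grasp point. The pads swing forward as they close: fully open they stand 13 mm farther back than shut.
Start: joints at [-1.41, 0.377, 0.081, 1.274, 0, 1.46], TCP at [0.154, -0.554, 0.231] pointing down, gripper open.
Joint ranges: [-2.72, 2.72], [-0.84, 1.66], [-1.02, 1.22], [-1.77, 2.12], [-1.37, 1.28], [-3.14, 3.14]. Speed limits (rad/s): [2.57, 2.57, 3.14, 3.14, 3.14, 3.14].

INTERFACE

Orientations are given as a unit quaternion [w, x, y, z].
In Python, from rig import telemetry, cams, hand_in gives the robot as it stands.
- The arm moves only by the shell command python3 -m crank 'ROWS' [FORCE]. ROWS is JSON, a list of rows, each an object with "hand": the gripper command: -1 is fully open, 1 is shut, values between are in proportion; "travel": the shift along the tool's x, y, z in m, a list of three; "yaw": the turn about the tool's z in rad. In form: [{"hand": hand, "travel": [dx, dy, dz], "yaw": yaw}, ...]. A call has 1 to 10 rows; each row is the pose to reach, as a shift and turn from the pose commanded when the call began, along the tool's axes at that moment; what a row does not reach only later rows make up. A row lasts 1/8 s, in which the tool goes at most 62.5 mm and 10.7 degrees, less where a joint would pass 70% of its speed; a pose out of reach is approached as far as the arm can. A call with a gripper value outside its range is refused whole. The fingers move at their own pace and stop on an object; FORCE is the grip in N (left out, the last holds). Time passes only in rows, so rows that repeat a pose let the fingers close. It gives the time, the measured TCP pose, the force, the opening and the grip force at its end, in the units of the state.
- telemetry.get_state(): the state, without advancing time (a new reading comes with each control period).
- cams.get_image(name): name is "scene" or "top"; returns the picture (400x640x3 uint8, red, green, blue); there is no depth.
- cams.camera_info(name): a dict with "fovy" (degrees; the focal length in pixels is half the picture's height over the tangent of half this angle, whatever the lens; pixels are square), "cx", "cy" (the principal point, pixels), "rvec" (rotation vector, rad) and "tvec" (3), from world to camera coordinates, as OpenCV has them. Camera axes: x right, y down, z forward; pixel columns grow to the right and rows downward; lengths in m; the calibration is good to about 2 mm. A picture is of the moment at which its call begins. camera_info takes no time and is no camera call.
- hand_in(): hands the job in; it is judged then, once.
Trained networks look in the newest picture that a camera, given by its name, has taken for a name from the list of things; names that differ only in an ending like _2 or _b are one class to them, and where a whole thing is asked for, a point or a joint stands for the part that bears it (a point fixed in the world has none). Each returns a list of dicts, best first, with "score" (0 to 1); they miss things now and then, are a little off and sometimes report something else, mostly with a low value. They report only what shows in the picture. A call takes as long as a camera call. They do not tell look-alikes from the thing itself.
- cams.masks_of(label, camera): "region" (400x640 bool, what is visible of it) and "rect" ([centre column, centre row, width, height] in pixels, round what is visible of it).
- cams.place_of(label, camera): "at" ([column, row] in pixels: a listed point, or the origin of a listed thing).
The state is a dict: "t": time; "joint_pos": joint angles; "qd": joint speeds; "joint_torque": joint torques, N m; "position": TCP position; "ee_rot": TCP orientation; "force": force on the tool from outside, world axes, zero at the start; "ft_torque": the same for the moment, N m; "width": opening from 0.0 (shut) to 1.0 (fully open); "gripper_force": force on a finger pad.
Only numpy, scipy, OpenCV 4.12 (cv2) and the standard library are available. Lean on these libraries where they do the work, as an engineer would, in place of code of your own. Each camera call takes 0.05 s, during which the arm holds its last target. There are 200 camera calls.

## Working session

There is one attempt and no reset: what is moved stays moved. The work goes in short steps, Python scripts to look and compute and a shell command to move; the robot and the scene stay as the last step left them, time stands still between calls to the robot, and variables do not carry over. Pictures are saved under pics/ and viewed, at most 10 in all, crops included, and the job is handed in when it is done.

```bash
mkdir -p pics; ls
cat > h.py <<'E'
import numpy as np,cv2
from rig import telemetry,cams,hand_in
def K(n):
    c=cams.camera_info(n);f=200/np.tan(np.radians(c['fovy'])/2)
    return np.array([[f,0,c['cx']],[0,f,c['cy']],[0,0,1]]),cv2.Rodrigues(np.array(c['rvec'],float))[0],np.array(c['tvec'],float).ravel()
def ray(n,p):
    k,R,t=K(n);d=R.T@np.linalg.inv(k)@[p[0],p[1],1];return -R.T@t,d/np.linalg.norm(d)
def atz(n,p,z):
    o,d=ray(n,p);return o+d*(z-o[2])/d[2]
def tri(a,b):
    (o1,d1),(o2,d2)=ray('scene',a),ray('top',b)
    s=np.linalg.lstsq(np.c_[d1,-d2],o2-o1,rcond=None)[0];p,q=o1+s[0]*d1,o2+s[1]*d2
    return (p+q)/2,np.linalg.norm(p-q)
def proj(n,P):
    k,R,t=K(n);v=k@(R@np.array(P)+t);return v[:2]/v[2]
def save(n,name,box=None,s=1):
    im=cams.get_image(n)
    if box: im=im[box[1]:box[3],box[0]:box[2]]
    cv2.imwrite('pics/'+name,cv2.resize(im[:,:,::-1],None,fx=s,fy=s,interpolation=cv2.INTER_CUBIC))
E
python3 - <<'E'
from h import *
np.set_printoptions(precision=3,suppress=True)
for n in('scene','top'):
    save(n,n+'0.png'); print(n,cams.camera_info(n))
    for l in('stand','head_knob','crank_handle','plunger_tip','spindle','canister','ladle','funnel','cup','pestle','bowl'):
        print(l,[(np.round(d['at'],1),round(d['score'],2)) for d in cams.place_of(l,n)[:3]])
print(telemetry.get_state())
E
```

```text
pics
scene {'fovy': 56.889587164961945, 'cx': 319.6074939947497, 'cy': 195.47163595898178, 'rvec': array([ 1.608,  1.826, -0.824]), 'tvec': array([ 0.113, -0.179,  1.515])}
stand [(array([342.8, 255.1]), 0.89)]
head_knob [(array([349.2, 198.9]), 0.85)]
crank_handle [(array([313.7, 204.4]), 0.87), (array([223.1, 169.5]), 0.85), (array([200.8, 233.2]), 0.67)]
plunger_tip []
spindle [(array([175.3, 225.5]), 0.86), (array([347.9, 238.6]), 0.52)]
canister [(array([476.8, 289.6]), 0.91)]
ladle [(array([241.8, 212.5]), 0.89)]
funnel [(array([396.7, 270.4]), 0.84)]
cup [(array([378.9, 297. ]), 0.85), (array([440.1, 234.1]), 0.2)]
pestle [(array([311.9, 293.9]), 0.72)]
bowl [(array([439.1, 236.3]), 0.69)]
top {'fovy': 42.98899866546084, 'cx': 316.92355131307033, 'cy': 199.66854632306388, 'rvec': array([ 2.118, -2.179,  0.154]), 'tvec': array([-0.053,  0.528,  1.65 ])}
stand []
head_knob [(array([282.3, 184.4]), 0.91)]
crank_handle [(array([413.6, 190.7]), 0.75), (array([436. , 287.7]), 0.7), (array([327.4, 238.1]), 0.63)]
plunger_tip []
spindle [(array([400.7, 299.2]), 0.81), (array([358.7, 252.4]), 0.72), (array([446.7, 200.6]), 0.61)]
canister [(array([176.9, 178. ]), 0.75)]
ladle [(array([395.8, 236.5]), 0.64), (array([279.6, 184. ]), 0.28)]
funnel [(array([247.2, 189.9]), 0.77)]
cup [(array([256.3, 157.7]), 0.93)]
pestle [(array([309.1, 155.1]), 0.52)]
bowl [(array([201.6, 233.4]), 0.64), (array([289.8, 221.2]), 0.43)]
{'t': 1.2, 'joint_pos': array([-1.41 ,  0.377,  0.081,  1.274,  0.   ,  1.461]), 'qd': array([ 0.001,  0.001, -0.   ,  0.   ,  0.001, -0.   ]), 'joint_torque': array([ -0.001, -46.352,  27.016,   0.   ,  -0.   ,  -0.   ]), 'position': array([ 0.154, -0.554,  0.231]), 'ee_rot': array([0.   , 0.991, 0.135, 0.   ]), 'force': array([ 0.449, -0.634,  0.214]), 'ft_torque': array([0.009, 0.043, 0.039]), 'gripper_force': 0.0, 'width': 1.0050117949935116}
```

View pics/scene0.png

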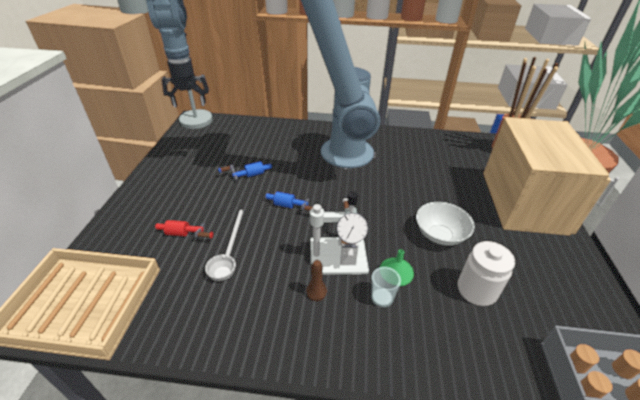

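View pics/top0.png

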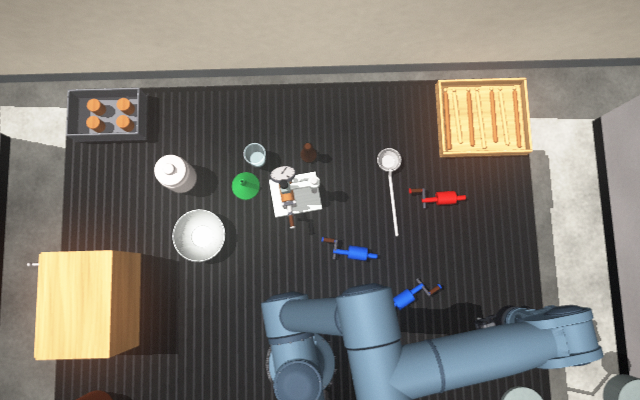

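Run:
```python
from h import *
np.set_printoptions(precision=4,suppress=True)
print('knob',tri((349.2,198.9),(282.3,184.4)))
for c in((413.6,190.7),(436,287.7),(327.4,238.1)):print('crank',c,tri((313.7,204.4),c), tri((223.1,169.5),c)[1],tri((200.8,233.2),c)[1])
print('stand z0',atz('scene',(342.8,255.1),0), 'knob z.23',atz('scene',(349.2,198.9),.23),atz('top',(282.3,184.4),.23))
```

```text
knob (array([0.5488, 0.03  , 0.2219]), np.float64(0.00898839124560496))
crank (413.6, 190.7) (array([ 0.5241, -0.211 ,  0.2013]), np.float64(0.28903270011416426)) 0.029844412470157122 0.01640365571848263
crank (436, 287.7) (array([ 0.2406, -0.2783, -0.0349]), np.float64(0.35911232787209524)) 0.0020528482089174687 0.07075768435987145
crank (327.4, 238.1) (array([ 0.3961, -0.0921,  0.052 ]), np.float64(0.011881548395803262)) 0.2548961178151591 0.34431729970731884
stand z0 [0.5498 0.0217 0.    ] knob z.23 [0.5586 0.0255 0.23  ] [0.5472 0.034  0.23  ]
```

The scene picture shows the stand at about (340,240), the knob at (352,198) and the dial at (352,229). The top picture shows the stand at (296,195), with a wooden grip at (292,221). The crank candidates are the blue spindles at top (327,238) and (436,288), the red one at (414,191), and the unpainted one in the stand at (292,221). Only the last one is meant, because it lies in the V-blocks. I'll confirm it with an enlarged crop.

Run:
```python
from h import *
a=cams.get_image('scene')[180:280,295:385];b=cams.get_image('top')[155:235,255:335]
f=lambda i,w,h:cv2.resize(i[:,:,::-1],(w,h),interpolation=cv2.INTER_CUBIC)
cv2.imwrite('pics/crop.png',np.hstack([f(a,396,440),f(b,400,400) if 0 else cv2.copyMakeBorder(f(b,400,400),0,40,4,0,0)]))
```

```text
(no output)
```

View pics/crop.png

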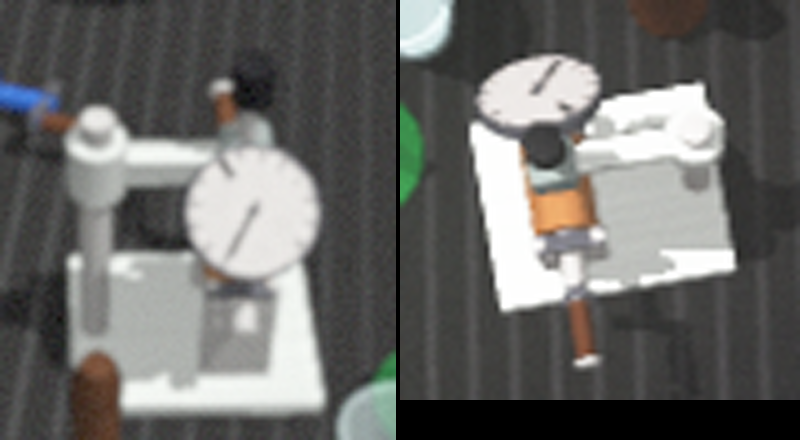

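The crop confirms it: the unpainted spindle with a wood grip lies in the stand, grip middle at about top (290.6,221). The knob is at scene (353,198) and top (283.6,184.4). Next I'll fit the stand pose from the plate corners and these points.

Run:
```python
from h import *
from scipy.optimize import least_squares
np.set_printoptions(precision=4,suppress=True)
obs=[('top',(268.8,181),(.065,.055,.012)),('top',(314.8,172),(.065,-.105,.012)),('top',(321.2,208.6),(-.065,-.105,.012)),('top',(274.8,217),(-.065,.055,.012)),
('top',(283.6,184.2),(0,0,.232)),('scene',(353,197.7),(0,0,.232)),('top',(291.,220.5),(-.099,0,.113)),
('scene',(310.5,238),(-.065,-.105,.012)),('scene',(312,273),(.065,-.105,.012)),('scene',(369,272.5),(.065,.055,.012))]
def P(x,q):
    c,s=np.cos(x[2]),np.sin(x[2]);return [x[0]+c*q[0]-s*q[1],x[1]+s*q[0]+c*q[1],q[2]]
r=least_squares(lambda x:np.concatenate([proj(n,P(x,q))-p for n,p,q in obs]),[.55,.03,0],loss='soft_l1')
x=r.x;print(x);print(r.fun.reshape(-1,2))
s=telemetry.get_state();print('knob',P(x,(0,0,.232)),'crank',P(x,(-.099,0,.113)))
from scipy.spatial.transform import Rotation as R
print(R.from_quat(np.r_[s['ee_rot'][1:],s['ee_rot'][0]]).as_matrix())
for l,zz in(('cup',0),('funnel',0),('pestle',0),('bowl',0)):
    print(l,[atz('scene',d['at'],0)[:2] for d in cams.place_of(l,'scene')[:1]],[atz('top',d['at'],0)[:2] for d in cams.place_of(l,'top')[:1]])
```

```text
[0.5489 0.0325 0.1631]
[[-1.0881 -1.6104]
 [-0.7872 -1.4229]
 [ 0.1288 -0.7928]
 [-0.244  -0.1952]
 [-0.837  -0.4953]
 [-0.8239 -1.6192]
 [-0.0252  0.0761]
 [ 0.0598 -0.8935]
 [-0.2726 -1.7786]
 [-0.6428 -2.7034]]
knob [np.float64(0.5488898172906821), np.float64(0.032471957842346334), 0.232] crank [np.float64(0.45120339461161996), np.float64(0.016398289183088034), 0.113]
[[ 0.9636  0.2675  0.    ]
 [ 0.2675 -0.9636 -0.0001]
 [-0.      0.0001 -1.    ]]
cup [array([0.6882, 0.1359])] [array([0.6782, 0.1345])]
funnel [array([0.5837, 0.1747])] [array([0.591, 0.17 ])]
pestle [array([ 0.6934, -0.043 ])] [array([ 0.6817, -0.0388])]
bowl [array([0.4239, 0.3143])] [array([0.4245, 0.3215])]
```

```bash
R='{"hand":-0.2,"travel":[0.537,-0.459,-0.08],"yaw":-1.463}'; python3 -m crank '[{"hand":-0.2,"travel":[0.1,-0.09,-0.08],"yaw":-0.3},{"hand":-0.2,"travel":[0.537,-0.459,-0.08],"yaw":-1.463},{"hand":-0.2,"travel":[0.537,-0.459,-0.08],"yaw":-1.463},{"hand":-0.2,"travel":[0.537,-0.459,-0.08],"yaw":-1.463},{"hand":-0.2,"travel":[0.537,-0.459,-0.08],"yaw":-1.463},{"hand":-0.2,"travel":[0.537,-0.459,-0.08],"yaw":-1.463},{"hand":-0.2,"travel":[0.537,-0.459,-0.08],"yaw":-1.463},{"hand":-0.2,"travel":[0.537,-0.459,-0.08],"yaw":-1.463},{"hand":-0.2,"travel":[0.537,-0.459,-0.08],"yaw":-1.463},{"hand":-0.2,"travel":[0.537,-0.459,-0.08],"yaw":-1.463}]' 20
```

```text
t: 2.95
position: [0.4981, -0.0423, 0.305]
ee_rot: [0.001, 0.647, 0.762, 0.0]
force: [0.8, -0.8, 0.2]
width: 0.601
gripper_force: 0.0
```

```bash
python3 -m crank '[{"hand":-0.2,"travel":[0,0,0],"yaw":0},{"hand":-0.2,"travel":[0,0,0],"yaw":0}]'
cat >> h.py <<'E'
from scipy.spatial.transform import Rotation
def tool(target,yawx=None):
    s=telemetry.get_state();q=s['ee_rot'];M=Rotation.from_quat(np.r_[q[1:],q[0]]).as_matrix()
    d=M.T@(np.array(target)-s['position']);a=np.arctan2(M[1,0],M[0,0])
    return np.round(d,4),None if yawx is None else round(-(yawx-a),4),s['position'],s['t']
E
python3 -c "
from h import *
print(tool((.549,.0325,.31),1.734))"
```

```text
t: 3.2
position: [0.4968, -0.0443, 0.3044]
ee_rot: [-0.0, 0.647, 0.763, -0.0]
force: [-0.3, 0.0, 0.8]
width: 0.601
gripper_force: 0.0
(array([ 0.0672,  0.064 , -0.0057]), np.float64(0.0004), array([ 0.49676373, -0.04426369,  0.30439292]), 3.2)
```

```bash
python3 -m crank '[{"hand":-0.2,"travel":[0.067,0.064,0],"yaw":0},{"hand":-0.2,"travel":[0.067,0.064,0],"yaw":0},{"hand":-0.2,"travel":[0.067,0.064,0],"yaw":0},{"hand":-0.2,"travel":[0.067,0.064,0],"yaw":0}]'
python3 - <<'E'
from h import *
p=telemetry.get_state()['position']
print(p,[proj('scene',p),proj('top',p)])
for d in cams.place_of('head_knob','scene')[:2]: print(d)
a=cams.get_image('scene')[140:240,290:400];b=cams.get_image('top')[130:230,240:340]
f=lambda i,s:cv2.resize(i[:,:,::-1],None,fx=s,fy=s,interpolation=cv2.INTER_CUBIC)
cv2.imwrite('pics/c2.png',np.hstack([f(a,3.8),f(b,3.8)]))
E
```

```text
t: 3.7
position: [0.5486, 0.0306, 0.3046]
ee_rot: [-0.0, 0.648, 0.762, -0.0]
force: [-0.2, 1.0, -0.1]
width: 0.597
gripper_force: 0.0
[0.54864134 0.03062211 0.30455124] [array([353.61587348, 173.38232868]), array([281.68742536, 179.31857023])]
{'at': [351.4, 199.9], 'score': 0.74}
```

View pics/c2.png

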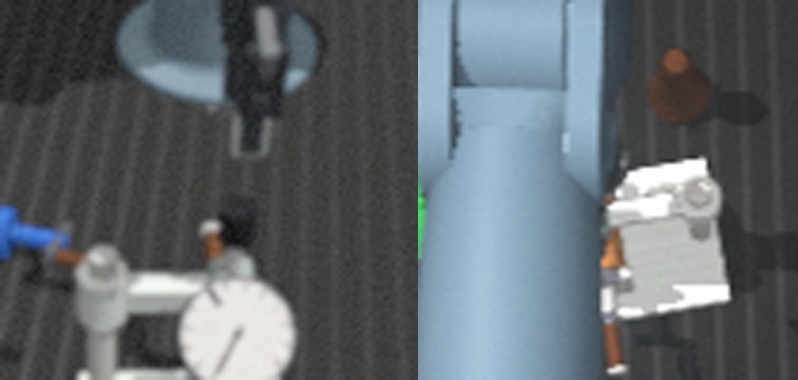

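The fingers are at scene (356,181) and the knob at (352.5,199), so the head sits almost below the fingers. I'll check the sideways offset numerically.

Run:
```python
from h import *
for o in((0,0),(.0247,.004),(.033,.0055)):
  for z in (.3046,.312):print(o,z,proj('scene',(.5486+o[0],.0306+o[1],z)))
im=cams.get_image('scene')[200:222,335:365].astype(int).sum(2);
r=np.arange(300,420)
d=cams.get_image('scene').astype(int).sum(2)
for row in range(172,208,2): print(row,*d[row,344:366]//3)
k,R,t=K('scene');print('cam',-R.T@t,k[0,0]/np.linalg.norm(-R.T@t-[.55,.03,.25]))
```

```text
(0, 0) 0.3046 [353.60916525 173.3554178 ]
(0, 0) 0.312 [353.84179427 170.91923017]
(0.0247, 0.004) 0.3046 [354.77397198 179.7062496 ]
(0.0247, 0.004) 0.312 [355.01804276 177.25223066]
(0.033, 0.0055) 0.3046 [355.24257231 181.907894  ]
(0.033, 0.0055) 0.312 [355.491031   179.44804754]
172 60 62 63 60 70 73 76 100 108 86 60 41 41 33 49 78 114 100 80 71 63 65
174 65 62 63 71 74 65 75 99 108 88 59 47 38 39 55 91 116 98 80 70 67 66
176 64 61 60 74 75 67 76 109 111 86 48 42 42 43 57 86 105 93 76 74 67 61
178 59 64 61 70 71 67 80 112 123 83 47 44 50 45 71 104 101 79 76 70 65 69
180 63 61 65 77 71 68 71 101 104 92 79 79 79 82 90 100 85 70 71 68 70 64
182 64 63 64 77 71 62 61 60 63 69 71 77 70 71 69 63 65 64 73 69 69 66
184 60 66 69 75 70 66 65 60 62 62 71 72 62 67 59 62 62 62 73 71 62 64
186 56 66 64 80 72 63 67 65 65 61 72 76 65 66 63 62 69 65 72 67 66 59
188 63 65 75 73 66 64 63 62 65 68 77 70 72 66 61 60 64 73 70 69 66 64
190 65 63 71 73 68 68 64 64 62 65 76 71 66 64 64 58 61 71 75 69 66 59
192 62 72 75 68 65 54 57 46 52 56 50 55 62 59 61 63 64 71 77 68 64 67
194 64 73 72 56 58 55 59 54 57 47 50 47 50 47 61 66 64 73 72 69 63 62
196 64 70 70 50 43 41 53 54 57 59 53 47 45 44 60 58 71 66 71 71 62 63
198 136 154 145 109 54 34 29 29 35 37 36 31 31 51 63 63 65 72 69 66 57 63
200 160 165 155 118 63 23 32 15 30 20 31 35 35 47 59 61 67 72 70 64 63 58
202 84 87 86 62 35 18 24 24 23 25 32 36 41 59 67 60 63 70 71 68 61 60
204 69 85 95 91 70 48 50 44 42 36 39 41 53 63 61 63 68 76 75 62 61 59
206 69 85 96 94 89 100 115 120 120 112 85 71 61 55 62 66 71 73 72 64 62 61
cam [1.27250872 0.02500033 0.84796327] 393.6593322058006
```

```bash
python3 -m crank '[{"hand":-0.2,"travel":[0.002,0,0.05],"yaw":0},{"hand":-0.2,"travel":[0.002,0,0.075],"yaw":0},{"hand":-0.2,"travel":[0.002,0,0.092],"yaw":0},{"hand":-0.2,"travel":[0.002,0,0.092],"yaw":0},{"hand":1,"travel":[0.002,0,0.092],"yaw":0},{"hand":1,"travel":[0.002,0,0.092],"yaw":0},{"hand":1,"travel":[0.002,0,0.092],"yaw":0},{"hand":1,"travel":[0.002,0,0.092],"yaw":0},{"hand":1,"travel":[0.002,0,0.092],"yaw":0},{"hand":1,"travel":[0.002,0,0.092],"yaw":0}]' 40
```

```text
t: 5.2
position: [0.5507, 0.0343, 0.2136]
ee_rot: [0.002, 0.647, 0.762, 0.001]
force: [5.3, 0.6, 2.9]
width: 0.293
gripper_force: 40.1
```

```bash
cat >> h.py <<'E'
Q=np.array([[np.cos(.163),-np.sin(.163),0],[np.sin(.163),np.cos(.163),0],[0,0,1]])
def dial(name=None):
    im=cams.get_image('scene');z=telemetry.get_state()['position'][2]
    return im
def pointer(im,save=None,guess=(352,229),off=None):
    # rectify dial to 200x200 face-on: local affine from dial plane
    P0=np.array([.549,.0325,0])+Q@[.045,0,.16]
    c0=proj('scene',P0);A=np.c_[proj('scene',P0+Q@[0,.01,0])-c0,proj('scene',P0+Q@np.array([-.01,0,.01])/2**.5)-c0]/.01
    g=im.astype(np.float32).min(2)
    m=(g>125).astype(np.uint8);x0,y0=int(guess[0])-30,int(guess[1])-35
    # centre: correlate with the disc of radius .04
    yy,xx=np.mgrid[0:400,0:640];best=None
    for cx in np.arange(guess[0]-5,guess[0]+5.1,.5):
        for cy in np.arange(guess[1]-9,guess[1]+9.1,.5):
            w=np.linalg.inv(A)@np.stack([(xx[190:280,300:400]-cx).ravel(),(yy[190:280,300:400]-cy).ravel()])
            r=np.hypot(*w);mm=m[190:280,300:400].ravel()
            s=mm[r<.038].mean()-mm[(r>.041)&(r<.047)].mean()
            if best is None or s>best[0]:best=(s,cx,cy)
    s,cx,cy=best
    th=np.arange(0,360,2);rad=np.linspace(.008,.026,19);res=[];bold=[]
    for T in np.radians(th):
        for L,rr in((res,rad),(bold,np.linspace(.029,.036,8))):
            p=np.array([cx,cy])[:,None]+A@np.array([np.sin(T)*rr,np.cos(T)*rr])
            L.append(cv2.remap(g,p[0][None].astype(np.float32),p[1][None].astype(np.float32),cv2.INTER_CUBIC).mean())
    def pk(L):
        L=np.array(L);w=np.clip(np.median(L)-L,0,None);i=w.argmax();j=(np.arange(i-7,i+8))%len(L);W=w[j];W=np.clip(W-.3*W.max(),0,None)
        return th[i]+2*(W@np.arange(-7,8))/W.sum(),w[i]
    a,b=pk(res),pk(bold)
    return best,a,b
E
python3 - <<'E'
from h import *
im=cams.get_image('scene');cv2.imwrite('pics/d1.png',cv2.resize(im[160:270,290:400,::-1],None,fx=5,fy=5,interpolation=cv2.INTER_CUBIC))
print(pointer(im))
E
```

```text
((np.float64(0.6626016260162602), np.float64(352.0), np.float64(228.0)), (np.float64(211.08126792460504), np.float32(53.547348)), (np.float64(330.5303243131144), np.float32(79.25328)))
```

View pics/d1.png

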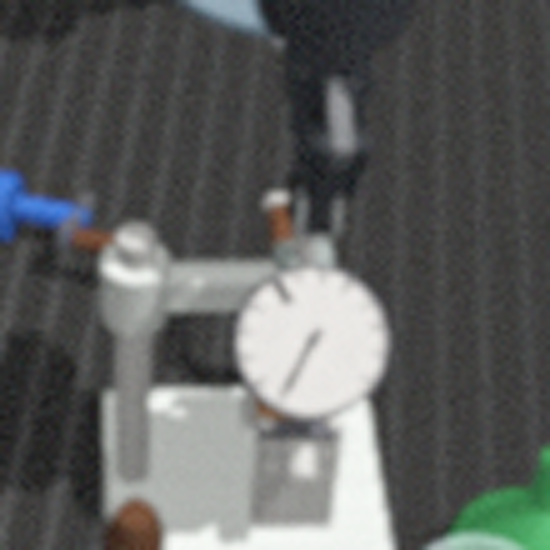

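The dial reads cleanly, with its disc at (352,228), the pointer at 211° and the bold mark at 330.5°. That puts the pointer at 0 and the mark at 2.09. Now I'll pull the head down.

```bash
python3 -m crank '[{"hand":1,"travel":[0,0,0.004],"yaw":0},{"hand":1,"travel":[0,0,0.008],"yaw":0},{"hand":1,"travel":[0,0,0.012],"yaw":0},{"hand":1,"travel":[0,0,0.016],"yaw":0},{"hand":1,"travel":[0,0,0.020],"yaw":0},{"hand":1,"travel":[0,0,0.022],"yaw":0},{"hand":1,"travel":[0,0,0.022],"yaw":0}]'; python3 -c "
from h import *
b,a,m=pointer(cams.get_image('scene'),guess=(352,235));print(b,a,m,np.radians(a[0]-m[0])+2.1,np.radians(a[0]-210.5))"
```

```text
t: 6.12
position: [0.5507, 0.0343, 0.1913]
ee_rot: [0.001, 0.647, 0.762, 0.001]
force: [6.0, 0.5, 2.5]
width: 0.292
gripper_force: 40.1
(np.float64(0.49173553719008267), np.float64(351.5), np.float64(233.5)) (np.float64(286.71455327554514), np.float32(61.892212)) (np.float64(328.5371490553323), np.float32(67.016266)) 1.370058001912029 1.3301948925948919
```

```bash
python3 -m crank '[{"hand":1,"travel":[0,0,0.0025],"yaw":0},{"hand":1,"travel":[0,0,0.0025],"yaw":0},{"hand":1,"travel":[0,0,0.0025],"yaw":0},{"hand":1,"travel":[0,0,0.0025],"yaw":0},{"hand":1,"travel":[0,0,0.0025],"yaw":0}]'; python3 -c "
from h import *
im=cams.get_image('scene');cv2.imwrite('pics/d2.png',cv2.resize(im[170:270,300:400,::-1],None,fx=5,fy=5,interpolation=cv2.INTER_CUBIC))
b,a,m=pointer(im,guess=(352,235));print(b,a,m,np.radians(a[0]-m[0])+2.1,np.radians(a[0]-210.5))"
```

```text
t: 6.8
position: [0.5507, 0.0343, 0.1889]
ee_rot: [0.002, 0.647, 0.762, 0.001]
force: [6.5, 1.3, 4.4]
width: 0.287
gripper_force: 40.3
(np.float64(0.4831390200708383), np.float64(351.5), np.float64(233.5)) (np.float64(324.0018820703844), np.float32(64.57236)) (np.float64(325.44435173407993), np.float32(84.74385)) 2.0748241550083777 1.980981549338526
```

View pics/d2.png

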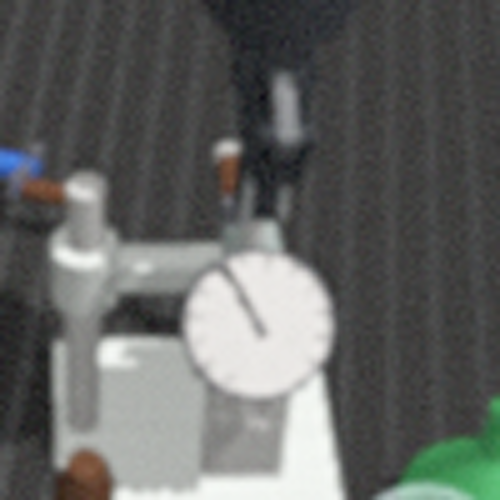

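The pointer stands on the bold mark, reading about 2.0–2.1. Now I'll release, lift clear and go over the crank.

```bash
python3 -m crank '[{"hand":1,"travel":[0,0,0],"yaw":0},{"hand":-0.2,"travel":[0,0,0],"yaw":0},{"hand":-0.2,"travel":[0,0,0],"yaw":0},{"hand":-0.2,"travel":[0,0,0],"yaw":0},{"hand":-0.2,"travel":[0,0,-0.03],"yaw":0},{"hand":-0.2,"travel":[0,0,-0.08],"yaw":0},{"hand":-0.2,"travel":[0,0,-0.1],"yaw":0},{"hand":-0.2,"travel":[0,0,-0.1],"yaw":0}]'; python3 -c "
from h import *
b,a,m=pointer(cams.get_image('scene'),guess=(352,235));print(b,a,m,np.radians(a[0]-m[0])+2.1,np.radians(a[0]-210.5))
print(tool((.4523,.0174,.21),1.734+1.571))"
```

```text
t: 7.85
position: [0.5499, 0.0343, 0.2895]
ee_rot: [0.001, 0.647, 0.762, 0.001]
force: [0.2, 0.6, -0.3]
width: 0.599
gripper_force: 0.0
(np.float64(0.48328659976387245), np.float64(351.5), np.float64(230.5)) (np.float64(311.5989805257423), np.float32(50.16957)) (np.float64(33.75180755616196), np.float32(121.21748)) 6.9493479856773686 1.7645100805838314
(array([-0.001 , -0.0983,  0.0779]), np.float64(-1.5712), array([0.54912213, 0.0343059 , 0.28791861]), 7.9)
```

```bash
python3 -m crank '[{"hand":-0.2,"travel":[0,-0.05,0],"yaw":-0.18},{"hand":-0.2,"travel":[-0.001,-0.098,0],"yaw":-0.36},{"hand":-0.2,"travel":[-0.001,-0.098,0.02],"yaw":-0.54},{"hand":-0.2,"travel":[-0.001,-0.098,0.04],"yaw":-0.72},{"hand":-0.2,"travel":[-0.001,-0.098,0.06],"yaw":-0.9},{"hand":-0.2,"travel":[-0.001,-0.098,0.078],"yaw":-1.08},{"hand":-0.2,"travel":[-0.001,-0.098,0.078],"yaw":-1.26},{"hand":-0.2,"travel":[-0.001,-0.098,0.078],"yaw":-1.44},{"hand":-0.2,"travel":[-0.001,-0.098,0.078],"yaw":-1.571},{"hand":-0.2,"travel":[-0.001,-0.098,0.078],"yaw":-1.571}]'; python3 -c "
from h import *
im=cams.get_image('scene');cv2.imwrite('pics/d3.png',np.hstack([cv2.resize(i[:,:,::-1],(400,400),interpolation=cv2.INTER_CUBIC) for i in (im[170:270,290:390],cams.get_image('top')[150:250,250:350])]))
for g in (230,235,238):
  b,a,m=pointer(im,guess=(351,g));print(b,a,m,np.radians(a[0]-m[0])+2.1,np.radians(a[0]-210.5))
print([(d['at'],d['score']) for n in('scene','top') for d in cams.place_of('crank_handle',n)])
print(tool((.4523,.0174,.094),1.734+1.571))"
```

```text
t: 9.15
position: [0.451, 0.0176, 0.2083]
ee_rot: [-0.002, -0.081, 0.997, 0.0]
force: [-0.5, -0.1, -0.2]
width: 0.6
gripper_force: 0.0
(np.float64(0.48593073593073594), np.float64(351.5), np.float64(230.5)) (np.float64(311.765319429412), np.float32(50.898087)) (np.float64(32.79501354868269), np.float32(122.50658)) 6.968950352914426 1.7674132421270248
(np.float64(0.48593073593073594), np.float64(351.5), np.float64(230.5)) (np.float64(311.765319429412), np.float32(50.898087)) (np.float64(32.79501354868269), np.float32(122.50658)) 6.968950352914426 1.7674132421270248
(np.float64(0.48593073593073594), np.float64(351.5), np.float64(230.5)) (np.float64(311.765319429412), np.float32(50.898087)) (np.float64(32.79501354868269), np.float32(122.50658)) 6.968950352914426 1.7674132421270248
[([312.7, 206.6], 0.96), ([200.9, 234.1], 0.65), ([221.5, 168.0], 0.57), ([345.6, 206.5], 0.51), ([327.3, 236.6], 0.92), ([432.9, 289.4], 0.76), ([414.4, 189.3], 0.61)]
(array([-4.000e-04, -1.000e-04,  1.155e-01]), np.float64(-6.2847), array([0.45200689, 0.01746481, 0.20945466]), 9.35)
```

View pics/d3.png

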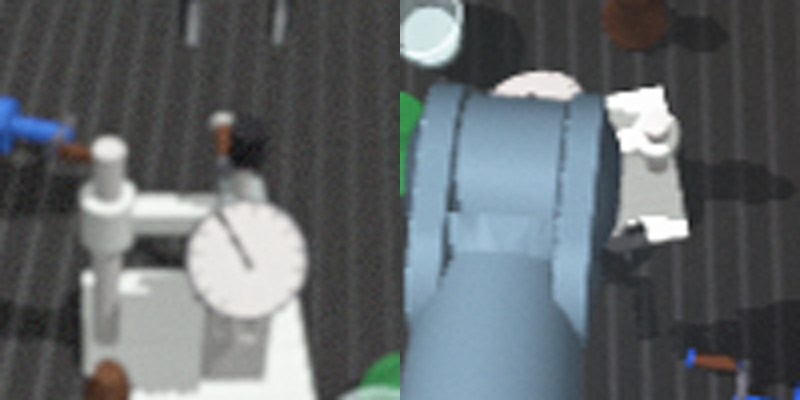

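The pointer is still on the mark and the head held its place, with the disc centre at (351.8,235). The wooden grip is at scene (345.7,206) and the fingers at x 338 and 359.5.

```bash
sed -i "s/^    s,cx,cy=best$/    s,cx,cy=best\n    if off is not None: cx,cy=off/" h.py; python3 -c "
from h import *
p=telemetry.get_state()['position']
print('fing',proj('scene',p),'grip',proj('scene',(.4523,.0174,.113)),proj('scene',(.4323,.0141,.113)),proj('scene',(.4693,.0201,.113)))
im=cams.get_image('scene')
for o in ((351.8,234.8),(352.2,235.3)): print(pointer(im,off=o)[1:])
d=im.astype(int)
for r in range(196,216,2): print(r,*(d[r,338:354,0]-d[r,338:354,2]))
print('feet')
for r in range(172,184,2): print(r,*(d[r,332:366].sum(1)//3))
"
```

```text
fing [348.0445385  179.37657054] grip [345.86396207 204.96729034] [345.20455178 200.46209688] [346.40346847 208.89369325]
((np.float64(326.95841731355864), np.float32(62.985703)), (np.float64(328.4668048785025), np.float32(77.11)))
((np.float64(326.11585039609423), np.float32(62.71959)), (np.float64(328.2268503804485), np.float32(69.51227)))
196 3 -2 1 5 2 2 -1 -2 -3 1 1 -1 1 2 7 -2
198 -2 0 3 2 1 3 4 3 1 2 1 2 0 0 0 -2
200 -1 2 5 4 0 4 6 13 12 6 3 -3 -4 -1 0 -4
202 -1 2 0 -2 5 16 36 60 57 31 5 -4 1 -4 0 -1
204 0 0 -1 5 3 18 44 56 55 30 4 -5 -6 -6 -4 -6
206 -1 1 0 -1 -1 14 38 51 50 26 6 4 -7 4 -7 1
208 -1 0 0 -1 5 6 25 29 23 13 -4 -2 -1 0 -3 -1
210 -1 1 -3 3 -3 2 -3 -8 -3 -7 -3 4 1 -6 -3 -3
212 3 3 4 0 2 -1 -2 -2 -8 -4 -5 -2 2 2 3 1
214 2 4 -2 4 0 2 0 -7 -3 -4 0 1 1 1 2 -4
feet
172 70 69 57 42 67 98 109 95 78 73 65 67 65 56 66 73 77 73 60 64 63 65 67 75 62 44 62 107 124 100 57 59 62 67
174 71 68 58 50 73 112 123 106 82 66 65 58 55 65 64 68 78 71 62 63 64 63 68 68 58 52 83 125 129 94 57 63 66 62
176 75 75 59 48 75 120 128 105 75 70 60 62 63 68 61 76 74 65 66 59 64 61 66 73 66 57 89 126 121 80 52 64 68 66
178 71 66 63 54 87 130 135 104 76 68 65 62 63 61 65 73 72 72 67 64 64 60 70 75 65 69 92 123 109 80 68 70 66 62
180 75 70 63 63 88 117 115 92 69 72 69 61 64 63 65 73 71 68 63 59 62 63 72 76 66 64 86 100 87 69 74 75 62 61
182 77 72 64 62 64 59 69 75 75 64 64 62 60 62 67 74 66 66 63 60 63 66 68 76 66 62 63 61 61 64 69 76 66 58
```

```bash
python3 -m crank '[{"hand":-0.2,"travel":[0,-0.002,0.05],"yaw":0},{"hand":-0.2,"travel":[0,-0.002,0.09],"yaw":0},{"hand":-0.2,"travel":[0,-0.002,0.113],"yaw":0},{"hand":-0.2,"travel":[0,-0.002,0.113],"yaw":0},{"hand":0.4,"travel":[0,-0.002,0.113],"yaw":0},{"hand":0.6,"travel":[0,-0.002,0.113],"yaw":0},{"hand":0.6,"travel":[0,-0.002,0.113],"yaw":0},{"hand":0.6,"travel":[0,-0.002,0.113],"yaw":0}]' 20; python3 -c "
from h import *
im=cams.get_image('scene');print(pointer(im,off=(351.8,234.8))[1:]);s=telemetry.get_state();print(s['force'],s['ft_torque'])
d=im.astype(int)
for r in range(198,212,2): print(r,*(d[r,338:354,0]-d[r,338:354,2]))
print('feet')
for r in range(192,212,4): print(r,*(d[r,332:366].sum(1)//3))"
```

```text
t: 10.4
position: [0.4533, 0.0154, 0.0975]
ee_rot: [0.001, -0.081, 0.997, -0.0]
force: [-0.7, -0.7, -0.7]
width: 0.197
gripper_force: 0.0
((np.float64(327.4433176107747), np.float32(66.59833)), (np.float64(328.45175275677536), np.float32(78.04892)))
[ 0.29802421 -0.98552275  0.5296066 ] [ 0.00686802  0.02355828 -0.01455246]
198 -9 -6 2 -10 -2 -1 2 6 1 -3 -1 -7 -2 -8 -5 -7
200 -5 1 -3 -5 2 5 7 7 6 5 -1 0 -8 -4 1 -7
202 -5 -5 -2 -3 -3 16 35 43 33 11 -2 -3 -3 -3 -2 -4
204 -2 -3 -3 -4 -2 13 33 43 36 13 -2 -6 -2 1 -4 -4
206 -3 -4 -1 -4 -3 16 45 56 46 21 7 -5 0 0 -4 -3
208 -5 -1 -3 0 -2 14 30 34 24 17 -2 -10 0 -4 -6 -5
210 2 -3 -2 -3 -3 4 -6 -6 -4 -5 -5 -1 -3 -1 0 2
feet
192 34 39 56 54 61 60 61 44 39 42 39 40 46 49 50 48 41 47 41 40 47 52 60 65 53 44 43 41 40 42 43 44 46 53
196 43 36 39 44 42 41 45 36 36 38 38 54 59 65 70 65 57 49 41 48 49 46 60 63 52 54 50 42 46 46 56 58 56 63
200 54 46 51 48 45 52 41 43 50 60 81 111 118 123 111 92 70 54 52 51 58 47 53 47 52 53 52 53 64 73 78 72 55 62
204 58 58 67 65 67 62 51 52 97 123 111 76 60 56 56 34 37 42 48 49 49 49 42 45 44 54 67 66 66 68 73 67 61 63
208 70 66 63 69 74 60 55 74 115 130 101 71 76 88 72 41 26 27 29 24 28 29 28 41 47 60 60 54 64 77 72 63 61 58
```

```bash
python3 -m crank '[{"hand":0.6,"travel":[0,0,0.003],"yaw":0},{"hand":1,"travel":[0,0,0.003],"yaw":0},{"hand":1,"travel":[0,0,0.003],"yaw":0},{"hand":1,"travel":[0,0,0.003],"yaw":0},{"hand":1,"travel":[0,0,0.003],"yaw":0}]' 20
```

```text
t: 11.08
position: [0.4528, 0.0154, 0.0939]
ee_rot: [-0.0, -0.081, 0.997, -0.0]
force: [2.0, -0.2, -2.8]
width: 0.157
gripper_force: 20.7
```

```bash
python3 -m crank '[{"hand":1,"travel":[0,0.0035,0.0002],"yaw":0},{"hand":1,"travel":[0,0.007,0.0007],"yaw":0},{"hand":1,"travel":[0,0.0103,0.0016],"yaw":0},{"hand":1,"travel":[0,0.0136,0.0028],"yaw":0},{"hand":1,"travel":[0,0.0168,0.0043],"yaw":0},{"hand":1,"travel":[0,0.0168,0.0043],"yaw":0}]'
cat > r.py <<'E'
from h import *
im=cams.get_image('scene');a=pointer(im,off=(351.8,234.8))[1];s=telemetry.get_state()
print('pointer %.2f'%(np.radians(a[0]-327.2)+2.05),a,s['force'].round(1),s['position'].round(4),s['t'])
E
python3 r.py
```

```text
t: 11.82
position: [0.4501, 0.0326, 0.0897]
ee_rot: [0.0, -0.082, 0.997, 0.0]
force: [-0.4, -0.7, 3.3]
width: 0.156
gripper_force: 21.2
pointer 2.05 (np.float64(327.4549676198109), np.float32(65.705826)) [-0.3  0.1  4.3] [0.4501 0.0326 0.0897] 11.875
```

```bash
python3 -m crank '[{"hand":1,"travel":[0,0.003,0.0018],"yaw":0},{"hand":1,"travel":[0,0.0058,0.0039],"yaw":0},{"hand":1,"travel":[0,0.0083,0.0063],"yaw":0},{"hand":1,"travel":[0,0.0106,0.0089],"yaw":0},{"hand":1,"travel":[0,0.0127,0.0117],"yaw":0},{"hand":1,"travel":[0,0.0127,0.0117],"yaw":0}]'; python3 r.py
```

```text
t: 12.62
position: [0.4482, 0.0454, 0.078]
ee_rot: [0.0, -0.082, 0.997, 0.001]
force: [0.7, 2.6, 2.7]
width: 0.152
gripper_force: 21.0
pointer 2.25 (np.float64(338.45783934810873), np.float32(66.03981)) [0. 3. 3.] [0.4482 0.0453 0.078 ] 12.675
```

```bash
python3 -m crank '[{"hand":1,"travel":[0,0.0018,0.003],"yaw":0},{"hand":1,"travel":[0,0.0034,0.0062],"yaw":0},{"hand":1,"travel":[0,0.0046,0.0095],"yaw":0},{"hand":1,"travel":[0,0.0054,0.0129],"yaw":0},{"hand":1,"travel":[0,0.0059,0.0164],"yaw":0},{"hand":1,"travel":[0,0.0059,0.0164],"yaw":0}]'; python3 r.py
```

```text
t: 13.42
position: [0.4471, 0.051, 0.0611]
ee_rot: [0.0, -0.082, 0.997, 0.001]
force: [1.2, 4.4, 0.1]
width: 0.15
gripper_force: 21.0
pointer -3.65 (np.float64(0.4025348115318583), np.float32(63.727478)) [1.5 5.1 1. ] [0.4471 0.051  0.0612] 13.475
```

```bash
python3 -m crank '[{"hand":1,"travel":[0,0.0006,0.0035],"yaw":0},{"hand":1,"travel":[0,0.0007,0.007],"yaw":0},{"hand":1,"travel":[0,0.0002,0.0104],"yaw":0},{"hand":1,"travel":[0,-0.0008,0.0138],"yaw":0},{"hand":1,"travel":[0,-0.0021,0.0171],"yaw":0},{"hand":1,"travel":[0,-0.0037,0.0202],"yaw":0},{"hand":1,"travel":[0,-0.0037,0.0202],"yaw":0}]'; python3 r.py
```

```text
t: 14.35
position: [0.4472, 0.0464, 0.0408]
ee_rot: [-0.001, -0.081, 0.997, -0.0]
force: [0.5, 2.5, -1.4]
width: 0.154
gripper_force: 20.7
pointer -3.12 (np.float64(30.833271354552387), np.float32(52.5383)) [ 1.1  3.8 -1.9] [0.4472 0.0463 0.0409] 14.4
```

```bash
python3 -m crank '[{"hand":1,"travel":[0,-0.0019,0.0029],"yaw":0},{"hand":1,"travel":[0,-0.0041,0.0056],"yaw":0},{"hand":1,"travel":[0,-0.0065,0.0081],"yaw":0},{"hand":1,"travel":[0,-0.0092,0.0103],"yaw":0},{"hand":1,"travel":[0,-0.0121,0.0122],"yaw":0},{"hand":1,"travel":[0,-0.0152,0.0139],"yaw":0},{"hand":1,"travel":[0,-0.0185,0.0152],"yaw":0},{"hand":1,"travel":[0,-0.0185,0.0152],"yaw":0}]'; python3 r.py
```

```text
t: 15.4
position: [0.4499, 0.0276, 0.0258]
ee_rot: [-0.001, -0.081, 0.997, -0.001]
force: [-2.0, 1.6, -2.9]
width: 0.157
gripper_force: 20.5
pointer -2.65 (np.float64(57.93716357907764), np.float32(53.870132)) [-2.6  1.4 -3.2] [0.4499 0.0276 0.0258] 15.45
```

```bash
python3 -m crank '[{"hand":1,"travel":[0,-0.0034,0.0008],"yaw":0},{"hand":1,"travel":[0,-0.0068,0.0014],"yaw":0},{"hand":1,"travel":[0,-0.0103,0.0017],"yaw":0},{"hand":1,"travel":[0,-0.0103,0.0017],"yaw":0}]'; python3 r.py; python3 -m crank '[{"hand":1,"travel":[0,-0.0035,0],"yaw":0},{"hand":1,"travel":[0,-0.007,-0.0004],"yaw":0},{"hand":1,"travel":[0,-0.0104,-0.0011],"yaw":0},{"hand":1,"travel":[0,-0.0104,-0.0011],"yaw":0}]'; python3 r.py
```

```text
t: 15.95
position: [0.4521, 0.0174, 0.0244]
ee_rot: [-0.0, -0.081, 0.997, -0.001]
force: [-2.9, 0.8, -2.6]
width: 0.15
gripper_force: 20.5
pointer -2.54 (np.float64(64.04686735179463), np.float32(52.26602)) [-2.5  0.  -2.3] [0.4521 0.0175 0.0244] 16.0
t: 16.5
position: [0.4545, 0.0071, 0.0259]
ee_rot: [0.0, -0.081, 0.997, -0.001]
force: [-1.7, -0.4, -2.6]
width: 0.156
gripper_force: 20.7
pointer -2.49 (np.float64(67.25406987969073), np.float32(51.59076)) [-1.9 -0.8 -2.7] [0.4546 0.0072 0.0259] 16.55
```

```bash
python3 -m crank '[{"hand":0.5,"travel":[0,0,0],"yaw":0},{"hand":0,"travel":[0,0,0],"yaw":0},{"hand":-0.2,"travel":[0,0,0],"yaw":0},{"hand":-0.2,"travel":[0,0,0],"yaw":0},{"hand":-0.2,"travel":[0,0,-0.03],"yaw":0},{"hand":-0.2,"travel":[0,0,-0.08],"yaw":0},{"hand":-0.2,"travel":[0,0,-0.14],"yaw":0},{"hand":-0.2,"travel":[0,0,-0.18],"yaw":0},{"hand":-0.2,"travel":[0,0,-0.18],"yaw":0},{"hand":-0.2,"travel":[0,0,-0.18],"yaw":0}]'; python3 r.py; python3 -c "
from h import *
save('scene','d4.png',(290,150,400,260),5)"
```

```text
t: 17.8
position: [0.4537, 0.0081, 0.205]
ee_rot: [-0.0, -0.082, 0.997, 0.0]
force: [-0.4, 0.6, -0.3]
width: 0.603
gripper_force: 0.0
pointer -2.52 (np.float64(65.14445579171685), np.float32(56.04677)) [-0.1 -0.1  0.1] [0.4531 0.0082 0.2043] 17.85
```

View pics/d4.png

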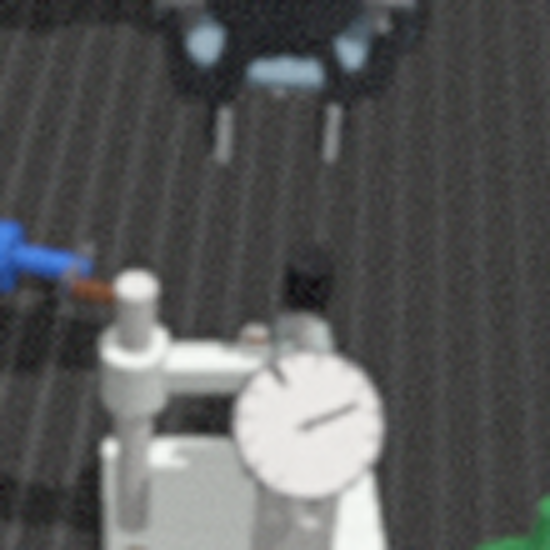

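```bash
python3 -c "
from h import *
from scipy.optimize import least_squares
th=np.array([0,.5,1,1.5,2.1,2.8,3.1,3.4]);a=np.array([327.4,327.5,338.5,360.4,390.8,417.9,424.05,427.25])
f=lambda x:x[0]+51.6*np.cos(th-x[1])-a
r=least_squares(f,[375,3.4]);print(r.x,r.fun.round(1),'peak',r.x[0]+51.6)
f=lambda x:x[0]+x[2]*np.cos(th-x[1])-a
r=least_squares(f,[375,3.4,51]);print(r.x,r.fun.round(1),'peak',r.x[0]+r.x[2])
for y in(-.005,-.012,-.02):
  p=np.array([.550,.0335,0])+Q@[-.12,y,.078-np.sqrt(.035**2-y*y)];print(y,proj('scene',p))
im=cams.get_image('scene');print([pointer(im,off=o)[1] for o in((351.8,234.8),(352,235),(351.5,234.5))])
"
```

```text
[376.31121065   3.39579418] [-1.  -1.2 -0.1 -0.6 -0.5  1.1  1.6  0.7] peak 427.91121064969224
[376.25902135   3.39299455  50.54484589] [-0.1 -0.2  0.7 -0.1 -0.7  0.3  0.6 -0.4] peak 426.80386724544155
-0.005 [342.24885691 216.97836765]
-0.012 [340.05661513 216.61474991]
-0.02 [337.57723104 215.70337657]
[(np.float64(65.07285183279225), np.float32(55.827744)), (np.float64(62.6301757849065), np.float32(54.462723)), (np.float64(68.6812144652297), np.float32(56.888885))]
```

The sinusoid fit puts the peak at 3.39 rad of crank travel, and the crank was left at 3.40. The grip seen at scene (341,217) agrees with this, and the gripper is clear, so I'm handing in.

```bash
python3 -c "
from rig import hand_in
print(hand_in())"
```

```text
the job is handed in; nothing more can be done
None
```

I set the pointer on the bold mark (about 2.05 rad) and turned the crank 3.4 rad to the roller's high side (fitted peak 3.39 rad). The pointer now reads about 3.76 rad; I released everything and handed the job in, but got no verdict back.

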